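# Load the instrument's battery packs and snap its cover on

### The job

One or two battery packs are hidden in the three sliding-lid parts boxes: slide the boxes open to find them, lay every pack flat in the open instrument housing, and leave all the boxes slid shut. When the packs are in, set the cover flush on the housing, then press each of the six snap tabs along its rim in turn until all are fully home. Leave the tape, the solder reel and the side cutters where they are.

Things in the scene. Friction and masses are not known exactly. Their poses are not given: they have to be found in the camera images.
- housing: Open-topped grey instrument housing, fixed to the bench. Outside 168 (x) x 104 (y) x 38 mm high, walls and floor 4 mm thick, so inside 160 x 96 mm; two black cable glands stick out of its +x end. Origin: centre of its underside; z up.
- cover: Loose grey cover, about 0.28 kg: plate 168 (x) x 104 (y) x 6 mm on a skirt 154 x 90 mm, 7 mm deep, that drops inside the housing's walls (3 mm play each side); either way round fits. Origin: centre of the skirt's underside; plate at z = 7 to 13 mm. Origin at height 0 on the bench; seated, 31 mm above the housing's origin.
- cover_grip (a point): Middle of the grip bar over the cover's centre, 42 mm above the cover's origin. The bar runs along the cover's x: 70 mm long, 16 mm wide (y), 12 mm high, on two posts at x = +/-26 mm (23 mm gap below).
- tab_0 (a joint): Snap tab on the cover at x = -62, y = -40 mm in the cover's frame: black pad 18 (x) x 14 (y) mm, top at z = 23 mm in the cover's frame when up. Value: how far it is pressed in, 0 (up) to 0.008 m (fully home, still 2 mm above the plate). Goes straight down against about 6 N and stays where it is left.
- tab_1 (a joint): Snap tab on the cover at x = 0, y = -40 mm in the cover's frame: black pad 18 (x) x 14 (y) mm, top at z = 23 mm in the cover's frame when up. Value: how far it is pressed in, 0 (up) to 0.008 m (fully home, still 2 mm above the plate). Goes straight down against about 6 N and stays where it is left.
- tab_2 (a joint): Snap tab on the cover at x = 62, y = -40 mm in the cover's frame: black pad 18 (x) x 14 (y) mm, top at z = 23 mm in the cover's frame when up. Value: how far it is pressed in, 0 (up) to 0.008 m (fully home, still 2 mm above the plate). Goes straight down against about 6 N and stays where it is left.
- tab_3 (a joint): Snap tab on the cover at x = -62, y = 40 mm in the cover's frame: black pad 18 (x) x 14 (y) mm, top at z = 23 mm in the cover's frame when up. Value: how far it is pressed in, 0 (up) to 0.008 m (fully home, still 2 mm above the plate). Goes straight down against about 6 N and stays where it is left.
- tab_4 (a joint): Snap tab on the cover at x = 0, y = 40 mm in the cover's frame: black pad 18 (x) x 14 (y) mm, top at z = 23 mm in the cover's frame when up. Value: how far it is pressed in, 0 (up) to 0.008 m (fully home, still 2 mm above the plate). Goes straight down against about 6 N and stays where it is left.
- tab_5 (a joint): Snap tab on the cover at x = 62, y = 40 mm in the cover's frame: black pad 18 (x) x 14 (y) mm, top at z = 23 mm in the cover's frame when up. Value: how far it is pressed in, 0 (up) to 0.008 m (fully home, still 2 mm above the plate). Goes straight down against about 6 N and stays where it is left.
- box_a: Grey parts box with a sliding aluminium lid, fixed to the bench, outside 96 (x) x 84 (y) x 30 mm, walls and floor 4 mm, inside 88 x 76 mm. Origin: centre of its underside. It holds one battery pack or nothing; lid top at z = 34.5 mm.
- lid_a (a joint): Lid of box_a: 0 shut, grows to 0.094 m as the lid slides along the box's +x (away from the robot) until the inside is clear; friction about 1.5 N, stays where it is left.
- knob_a (a point): Middle of the black knob on the lid of box_a: 24 (x) x 18 (y) x 16 mm high, its base on the lid's top 8 mm below this point; it moves with the lid (34 mm to the box's -x side of the box's centre when shut).
- pack_a: Black battery pack, 75 (x) x 24 (y) x 20 mm high, 80 g. Origin: its middle. If present it starts lying on the floor of box_a, long side roughly along the box's x. Absent in some starts (None).
- box_b: Grey parts box with a sliding aluminium lid, fixed to the bench, outside 96 (x) x 84 (y) x 30 mm, walls and floor 4 mm, inside 88 x 76 mm. Origin: centre of its underside. It holds one battery pack or nothing; lid top at z = 34.5 mm.
- lid_b (a joint): Lid of box_b: 0 shut, grows to 0.094 m as the lid slides along the box's +x (away from the robot) until the inside is clear; friction about 1.5 N, stays where it is left.
- knob_b (a point): Middle of the black knob on the lid of box_b: 24 (x) x 18 (y) x 16 mm high, its base on the lid's top 8 mm below this point; it moves with the lid (34 mm to the box's -x side of the box's centre when shut).
- pack_b: Black battery pack, 75 (x) x 24 (y) x 20 mm high, 80 g. Origin: its middle. If present it starts lying on the floor of box_b, long side roughly along the box's x. Absent in some starts (None).
- box_c: Grey parts box with a sliding aluminium lid, fixed to the bench, outside 96 (x) x 84 (y) x 30 mm, walls and floor 4 mm, inside 88 x 76 mm. Origin: centre of its underside. It holds one battery pack or nothing; lid top at z = 34.5 mm.
- lid_c (a joint): Lid of box_c: 0 shut, grows to 0.094 m as the lid slides along the box's +x (away from the robot) until the inside is clear; friction about 1.5 N, stays where it is left.
- knob_c (a point): Middle of the black knob on the lid of box_c: 24 (x) x 18 (y) x 16 mm high, its base on the lid's top 8 mm below this point; it moves with the lid (34 mm to the box's -x side of the box's centre when shut).
- pack_c: Black battery pack, 75 (x) x 24 (y) x 20 mm high, 80 g. Origin: its middle. If present it starts lying on the floor of box_c, long side roughly along the box's x. Absent in some starts (None).
- tape: Black roll of tape, 55 mm across, 19 mm high, standing by; not part of the job. Origin: centre of its underside.
- reel: Solder reel, 62 mm across, 39 mm high, standing by; not part of the job. Origin: centre of its underside.
- cutters: Red side cutters, 134 mm long, lying by; not part of the job. Origin: centre of its underside.

How it is judged:
By the outcome, as a careful person would: the job done as asked, in the order asked, and still so for the second after the job is handed in, with the robot touching nothing.
Of pack_a, pack_b, pack_c only 1 to 2 are there at a start; the rules pass over those that are not, and their reading is None.
At some moment in a run one of cover may be knocked a few centimetres aside while the robot is not near it.
Once in a run the grip may slacken for a moment while it holds something.
It also fails if it takes over 210 s, if anything falls off the work surface, if the arm or the gripper's body presses on something with over 40 N, if the wrist force passes 120 N, or if a joint passes its speed limit or range.

### The arm

A 6-joint arm with a two-finger parallel gripper is mounted at the origin on a cart in front of the work surface, level with it; the furniture and walls round the work are solid. World frame = base frame: x ahead of the robot, y to its left, z up, the work surface at z = 0. Lengths are in m, angles in rad, forces in N, time in s.
With the tool pointing down it reaches from about 0.275 to 0.725 m from the base axis. Payload 5.6 kg.
Tool frame: the origin (TCP) lies midway between the tips of the shut fingers; the grasp point (between the pads) lies 19 mm behind it; z points along the fingers, y is the line along which they close (so a half turn about z gives the same grasp; the last joint's range is limited). The gripper opens to 85 mm and grips with 20 to 120 N. Pads are 22 mm wide; open, the fingers measure 114 mm over their backs; the gripper's body (76 mm by 85 mm) begins 54 mm behind the grasp point. The pads swing forward as they close: fully open they stand 13 mm farther back than shut.
Start: joints at [-0.993, 0.255, 0.108, 0, -1.424, -0.285], TCP at [0.159, -0.527, 0.231] pointing down, gripper open.
Joint ranges: [-2.95, 2.95], [-1.21, 1.97], [-1.09, 1.5], [-2.87, 1.71], [-2.94, -0.07], [-3.05, 3.05]. Speed limits (rad/s): [2.57, 2.57, 3.14, 3.14, 3.14, 3.14].

### API

Orientations are given as a unit quaternion [w, x, y, z].
In Python, from workcell import manip, vision gives the robot as it stands.
- The arm moves only by the tool step_arm, never from a script. Its argument "plan" is a list of rows, each a list of 4 numbers: the shift along the tool's x, y, z in m, then the turn about the tool's z in degrees. In form: [[x, y, z, yaw], ...]. A call has 1 to 10 rows; each row shifts and turns the commanded pose from where the row before left it, along the tool's axes as they then stand; what a row does not reach is not made up. A row lasts 1/12 s, in which the tool goes at most 41.7 mm and 7.16 degrees, less where a joint would pass 70% of its speed; a pose out of reach is approached as far as the arm can. A call with a gripper value outside its range is refused whole. "claw" is the opening, from 0 (shut) to 1 (fully open), set as the call begins (left out, the last holds). The fingers move at their own pace and stop on an object; the grip force is fixed at half the most. Time passes only in rows, so rows that do not move let the fingers close. It gives the time, the measured TCP pose, the force, the opening and the grip force at its end, in the units of the state.
- manip.state(): the state, without advancing time (a new reading comes with each control period).
- vision.camera(name): name is "scene" or "top"; returns the picture (420x560x3 uint8, red, green, blue); there is no depth.
- vision.get_calibration(name): a dict with "vfov" (degrees; the focal length in pixels is half the picture's height over the tangent of half this angle, whatever the lens; pixels are square), "cx", "cy" (the principal point, pixels), "view" (4x4, takes a point from world to camera coordinates). Camera axes: x right, y down, z forward; pixel columns grow to the right and rows downward; lengths in m; the calibration is good to about 2 mm. A picture is of the moment at which its call begins. get_calibration takes no time and is no camera call.
- manip.close_job(): hands the job in; it is judged then, once.
The state is a dict: "t": time; "qpos": joint angles; "dq": joint speeds; "effort": joint torques, N m; "ee_pos": TCP position; "tool_rot": TCP orientation; "ft_force": force on the tool from outside, world axes, zero at the start; "torque": the same for the moment, N m; "grip_width": opening from 0.0 (shut) to 1.0 (fully open); "grip_force": force on a finger pad.
Only numpy, scipy, OpenCV 4.12 (cv2) and the standard library are available. Lean on these libraries where they do the work, as an engineer would, in place of code of your own. Each camera call takes 0.05 s, during which the arm holds its last target. There are 200 camera calls.

## Working session

There is one attempt and no reset: what is moved stays moved. The work goes in short steps, Python scripts to look and compute and a tool call to move; the robot and the scene stay as the last step left them, time stands still between calls to the robot, and variables do not carry over. Pictures are saved under pics/ and viewed, at most 14 in all, crops included, and the job is handed in when it is done.

Besides the shell and the picture viewer there is one more tool, called after "Emit:" as name([rows], argument=value, ...), one row to a line, values as JSON. step_arm: Moves the arm, as the interface text tells. Its arguments: {"type":"object","properties":{"plan":{"type":"array","items":{"type":"array","items":{"type":"number"}}},"claw":{"type":"number"}},"required":["plan"]}

```bash
ls; mkdir -p pics; python3 - <<'E'
from workcell import manip, vision
import cv2,numpy as np
for n in("scene","top"):
    cv2.imwrite(f"pics/{n}0.png",vision.camera(n)[:,:,::-1])
    c=vision.get_calibration(n);print(n,c["vfov"],c["cx"],c["cy"],np.round(c["view"],3).tolist(), [k for k in c])
print(manip.state())
E
```

```text
pics
scene 51.02401879935281 280.4715087563383 215.55373974340878 [[-0.475, -0.88, 0.015, 0.319], [-0.527, 0.27, -0.806, 0.294], [0.705, -0.391, -0.592, 0.833], [0.0, 0.0, 0.0, 1.0]] ['vfov', 'cx', 'cy', 'view']
top 53.58062786235369 279.0272491294952 204.27908732831435 [[0.009, -1.0, 0.015, 0.047], [-0.983, -0.012, -0.185, 0.538], [0.185, -0.013, -0.983, 1.133], [0.0, 0.0, 0.0, 1.0]] ['vfov', 'cx', 'cy', 'view']
{'t': 0.1, 'qpos': array([-9.93386301e-01,  2.55704821e-01,  1.07148069e-01, -4.38888509e-04,
       -1.42391230e+00, -2.84571130e-01]), 'dq': array([-7.61086171e-04, -2.34559156e-03,  3.88375377e-03, -6.70995233e-05,
        2.10806557e-03,  1.09885353e-03]), 'effort': array([-8.44812785e-04, -3.87601626e+01,  2.38475078e+01,  5.37784293e+00,
       -3.77205026e-03, -3.34169385e-07]), 'ee_pos': array([ 0.15868516, -0.52614964,  0.23048032]), 'tool_rot': array([-1.52202862e-04, -1.45864828e-01,  9.89304152e-01,  8.50558304e-04]), 'ft_force': array([ 0.04712312, -0.33587116, -0.51777006]), 'torque': array([-0.03541937,  0.00595992, -0.01351054]), 'grip_force': 0.0, 'grip_width': 0.9970534076758081}
```

View pics/top0.png

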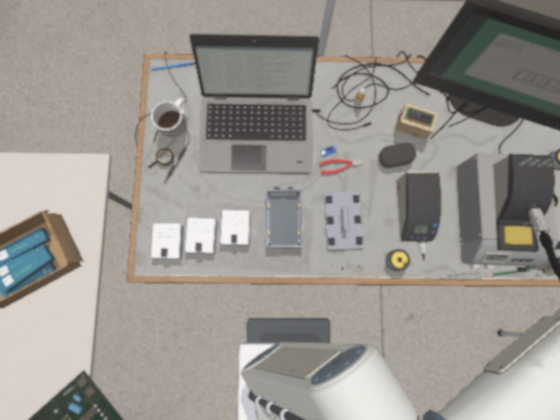

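View pics/scene0.png

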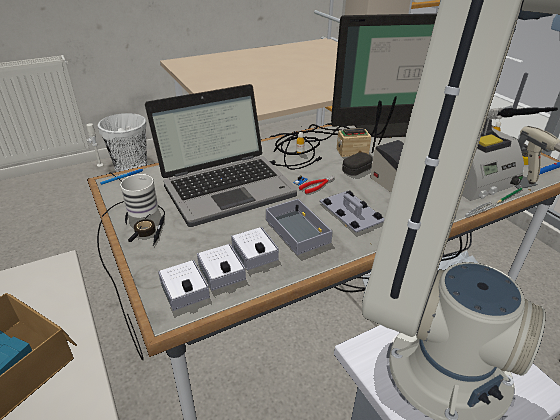

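The top view shows the three boxes at about (166,241), (200,236) and (235,228), the housing at (284,218), the cover at (344,220), the reel at (399,260) and the cutters at (340,166). In the scene view all three knobs sit at the near end, so the lids are shut. Next is a closer crop, plus projection helpers.

```bash
cat > h.py <<'E'
from workcell import manip, vision
import cv2,numpy as np
def cal(n):
    c=vision.get_calibration(n);f=210/np.tan(np.radians(c["vfov"])/2)
    return f,c["cx"],c["cy"],np.array(c["view"])
def ray(n,uv,z):
    f,cx,cy,V=cal(n);R=V[:3,:3];o=-R.T@V[:3,3]
    uv=np.atleast_2d(uv).astype(float)
    d=np.c_[(uv[:,0]-cx)/f,(uv[:,1]-cy)/f,np.ones(len(uv))]@R
    return o+d*((z-o[2])/d[:,2])[:,None]
def proj(n,P):
    f,cx,cy,V=cal(n);p=np.atleast_2d(P)@V[:3,:3].T+V[:3,3]
    return np.c_[cx+f*p[:,0]/p[:,2],cy+f*p[:,1]/p[:,2]]
def crop(n,img,x0,y0,x1,y1,k,name):
    cv2.imwrite(f"pics/{name}.png",cv2.resize(img[y0:y1,x0:x1,::-1],None,fx=k,fy=k,interpolation=cv2.INTER_CUBIC))
E
python3 - <<'E'
from h import *
t=vision.camera("top"); np.save("t0.npy",t); s=vision.camera("scene"); np.save("s0.npy",s)
crop("top",t,140,175,410,275,2.9,"tc0")
crop("scene",s,150,170,400,320,3,"sc0")
g=cv2.cvtColor(t,cv2.COLOR_RGB2HSV)
# white lids
m=((g[:,:,2]>215)&(g[:,:,1]<40)).astype(np.uint8); m[:205]=0;m[265:]=0;m[:,:145]=0;m[:,260:]=0
for c in cv2.findContours(m,cv2.RETR_EXTERNAL,cv2.CHAIN_APPROX_NONE)[0]:
    if cv2.contourArea(c)>200:
        r=cv2.minAreaRect(c);print("lid",r, ray("top",cv2.boxPoints(r),.0345).round(4)[:,:2].tolist(), ray("top",r[0],.0345).round(4))
# dark blobs
m=(g[:,:,2]<75).astype(np.uint8); m[:180]=0;m[275:]=0;m[:,:145]=0;m[:,380:]=0
n,l,st,ce=cv2.connectedComponentsWithStats(m)
for i in range(1,n):
    if st[i,4]>4: print(st[i],ce[i].round(1),ray("top",ce[i],.023).round(4))
E
```

```text
lid ((165.5, 240.5), (33.0, 27.0), 90.0) [[0.4787, 0.4134], [0.4795, 0.3369], [0.3862, 0.3319], [0.3855, 0.4073]] [[0.4321 0.3723 0.0345]]
lid ((199.7367401123047, 234.94912719726562), (26.873676300048828, 33.592098236083984), 3.814074993133545) [[0.4037, 0.3154], [0.4991, 0.3138], [0.4948, 0.2372], [0.3994, 0.2399]] [[0.4489 0.2766 0.0345]]
lid ((234.5, 226.5), (33.0, 27.0), 90.0) [[0.5213, 0.2189], [0.5222, 0.1416], [0.4275, 0.1394], [0.4267, 0.2157]] [[0.4741 0.1789 0.0345]]
```

View pics/tc0.png

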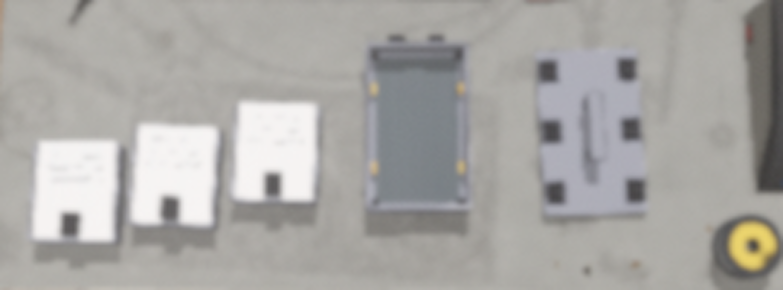

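View pics/sc0.png

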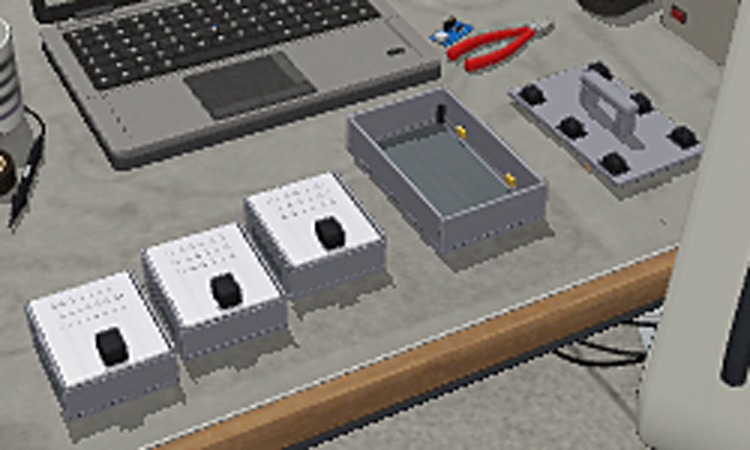

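The crops show all the lids shut with knobs on the near side. The housing is open and empty with its glands at +x, and the cover is face up with six tabs, its bar along x and a slight yaw. Next I measure each part by colour mask.

```bash
python3 - <<'E'
from h import *
t=np.load("t0.npy");s=np.load("s0.npy")
K=4
def up(i):return cv2.resize(i,None,fx=K,fy=K,interpolation=cv2.INTER_CUBIC)
def toimg(p):return (np.asarray(p,float)+.5)/K-.5
T=up(t).astype(int)
v=T.max(2);print("sample rim",t[200,268],t[235,268],"cover",t[215,335],"bench",t[215,315],"tab",t[199,328],"knob",t[252,163:167].tolist(),"floor",t[215,285])
m=(v<105).astype(np.uint8)
n,l,st,ce=cv2.connectedComponentsWithStats(m)
for i in range(1,n):
    p=toimg(ce[i])
    if 60<st[i,4]<900 and 150<p[0]<375 and 180<p[1]<265:
        print(p.round(1),toimg(st[i,:2]).round(1),st[i,2:]/K,"z.0425",ray("top",p,.0505).round(4)[0,:2],"z.023",ray("top",p,.023).round(4)[0,:2])
m=((T[:,:,2]-T[:,:,0]>8)&(v<225)).astype(np.uint8)
m=cv2.morphologyEx(m,cv2.MORPH_OPEN,np.ones((3,3)))
for c in cv2.findContours(m,cv2.RETR_EXTERNAL,cv2.CHAIN_APPROX_NONE)[0]:
    a=cv2.contourArea(c)/K**2
    r=cv2.minAreaRect(c);p=toimg(r[0])
    if a>150 and 180<p[1]<265 and 150<p[0]<380:
        q=toimg(cv2.boxPoints(r))
        for z in(.038,.013): print("blu",p.round(1),a,"z",z,ray("top",q,z).round(4)[:,:2].tolist(),ray("top",p,z).round(4)[0,:2])
E
```

```text
sample rim [152 153 161] [157 151 147] cover [174 174 184] bench [177 175 170] tab [78 76 79] knob [[94, 91, 92], [92, 89, 90], [98, 95, 95], [130, 128, 127]] floor [126 133 138]
[297.3 193.6] [295.6 191.4] [ 3.25  4.75 40.5 ] z.0425 [0.5687 0.001 ] z.023 [ 0.5746 -0.0006]
[269.  193.6] [268.1 192.1] [ 1.75  3.25 16.  ] z.0425 [0.5676 0.0819] z.023 [0.5735 0.0822]
[355.7 198.5] [353.4 195.4] [  5.    6.5 111. ] z.0425 [ 0.5564 -0.1663] z.023 [ 0.5621 -0.1719]
[328.4 199.2] [325.9 196.1] [  5.25   6.25 113.75] z.0425 [ 0.5535 -0.088 ] z.023 [ 0.5591 -0.0917]
[357.2 219.1] [354.9 216.1] [  5.     6.25 112.5 ] z.0425 [ 0.4968 -0.1689] z.023 [ 0.501  -0.1745]
[329.6 220. ] [326.9 216.9] [  5.5   6.5 124.5] z.0425 [ 0.4935 -0.0905] z.023 [ 0.4977 -0.0943]
[233.6 238.3] [232.1 235.6] [ 3.    5.5  55.75] z.0425 [0.4387 0.1789] z.023 [0.4415 0.1816]
[358.7 240.3] [356.1 237.1] [  5.25   6.75 127.75] z.0425 [ 0.4367 -0.1717] z.023 [ 0.4396 -0.1774]
[330.9 241.1] [328.1 238.1] [  5.5    6.25 120.75] z.0425 [ 0.4338 -0.0935] z.023 [ 0.4365 -0.0974]
[198.2 246.6] [196.6 244.1] [ 3.25  5.25 56.75] z.0425 [0.4147 0.2765] z.023 [0.417  0.2814]
[163.7 252. ] [162.1 249.4] [ 3.75  5.75 73.25] z.0425 [0.3986 0.3713] z.023 [0.4005 0.3785]
blu [283.5 222.6] 1328.875 z 0.038 [[0.4182, 0.0872], [0.5547, 0.0892], [0.5559, -0.0095], [0.4192, -0.0094]] [0.4863 0.0394]
blu [283.5 222.6] 1328.875 z 0.013 [[0.4203, 0.0877], [0.5598, 0.0897], [0.561, -0.0111], [0.4213, -0.011]] [0.4899 0.0388]
blu [343.3 220.2] 1425.0 z 0.038 [[0.5724, -0.0802], [0.5789, -0.1781], [0.4198, -0.182], [0.4139, -0.0865]] [ 0.4953 -0.1317]
blu [343.3 220.2] 1425.0 z 0.013 [[0.5778, -0.0833], [0.5844, -0.1833], [0.422, -0.1874], [0.4159, -0.0898]] [ 0.499  -0.1359]
```

```bash
python3 - <<'E'
from h import *
t=np.load("t0.npy");s=np.load("s0.npy")
a=cv2.resize(t[183:258,255:312],None,fx=7,fy=7,interpolation=cv2.INTER_CUBIC)
b=cv2.resize(s[193:258,260:338],None,fx=5,fy=5,interpolation=cv2.INTER_CUBIC)
W=np.zeros((530,800,3),np.uint8);W[:525,:399]=a;W[:325,405:795]=b
# overlay predicted corners
for c,(yaw) in [((.497,.039),0)]:
    pass
cv2.imwrite("pics/h0.png",W[:,:,::-1])
E
```

```text
(no output)
```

View pics/h0.png

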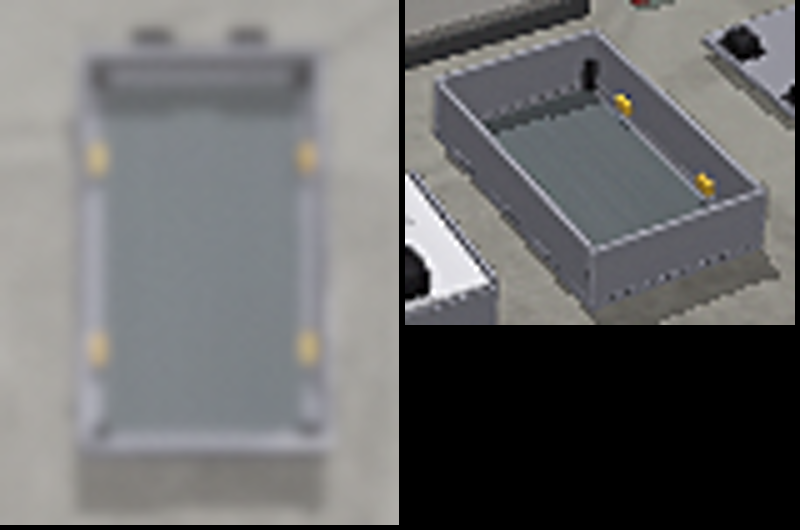

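The top crop shows the rim corners at (82,50), (323,48), (328,440) and (80,440). In the scene crop they are at (436,84), (596,33), (763,188) and (594,250). Both need converting to world points.

```bash
python3 - <<'E'
from h import *
q=np.array([(82,50),(323,48),(328,440),(80,440)])
q=(q+.5)/7-.5+[255,183]
P=ray("top",q,.038)[:,:2];print(P.round(4).tolist(),P.mean(0).round(4))
q=np.array([(436,84),(596,33),(763,188),(594,250)])-[405,0]
q=(q+.5)/5-.5+[260,193]
P=ray("scene",q,.038)[:,:2];print(P.round(4).tolist(),P.mean(0).round(4))
# cover tabs scene check: edges of predicted
for c,yaw,z in [((.5,-.1345),2.6,.023)]:
    a=np.radians(yaw);R=np.array([[np.cos(a),-np.sin(a)],[np.sin(a),np.cos(a)]])
    L=np.array([(x,y) for y in(-.04,.04) for x in(-.062,0,.062)])@R.T+c
    uv=proj("scene",np.c_[L,np.full(6,z)]);print("pred",uv.round(1).tolist())
s=np.load("s0.npy");K=4
S=cv2.resize(s,None,fx=K,fy=K,interpolation=cv2.INTER_CUBIC).max(2)
n,l,st,ce=cv2.connectedComponentsWithStats((S<70).astype(np.uint8))
for i in range(1,n):
    p=(ce[i]+.5)/K-.5
    if 40*4<st[i,4]<3000 and 170<p[0]<395 and 180<p[1]<300: print(p.round(1),st[i,2:]/K, ray("scene",p,.02).round(4)[0,:2],ray("scene",p,.0425).round(4)[0,:2])
print(ray("scene",[[0,0]],0)*0)
E
```

```text
[[0.5818, 0.0899], [0.5838, -0.0097], [0.4219, -0.0116], [0.4208, 0.0883]] [0.5021 0.0392]
[[0.5796, 0.0948], [0.5826, -0.0064], [0.4232, -0.0115], [0.4202, 0.0891]] [0.5014 0.0415]
pred [[378.1, 213.9], [363.5, 202.7], [349.8, 192.2], [355.1, 222.8], [340.8, 210.9], [327.5, 199.8]]
[350. 193.] [ 8.   6.  84.5] [ 0.5635 -0.1726] [ 0.5366 -0.1503]
[327.  201.4] [  9.     7.   150.25] [ 0.5577 -0.0886] [ 0.531  -0.0689]
[363.7 204.1] [  7.5    7.5  117.25] [ 0.4991 -0.1735] [ 0.4742 -0.1512]
[296.5 207.7] [ 3.5   7.5  80.25] [0.5703 0.0041] [0.5432 0.0208]
[340.2 212.4] [ 10.25   7.5  175.25] [ 0.4965 -0.0917] [ 0.4717 -0.072 ]
[377.4 215.5] [ 10.5    7.5  182.75] [ 0.4382 -0.1738] [ 0.4153 -0.1515]
[354.4 224.3] [ 10.     7.75 184.25] [ 0.4345 -0.0943] [ 0.4116 -0.0745]
[259.6 247.4] [  9.5   10.75 297.25] [0.4652 0.1698] [0.4414 0.1812]
[238.3 253.8] [ 10.    16.75 123.  ] [0.4675 0.2259] [0.4436 0.2355]
[225.  266.7] [ 10.    11.75 330.5 ] [0.4402 0.2719] [0.4172 0.28  ]
[205.4 276.5] [ 5.25 10.   53.25] [0.4307 0.3236] [0.408  0.3301]
[186.8 285.4] [ 10.75  12.5  372.  ] [0.4232 0.37  ] [0.4007 0.375 ]
[[0. 0. 0.]]
```

Measured poses, with both views agreeing to about 2 mm:

| Part | Position | Yaw |
|---|---|---|
| Housing | (0.502, 0.040) | about 1.2° |
| Cover | (0.500, -0.134) | 2.6° |
| Knob A | (0.400, 0.373) | – |
| Knob B | (0.416, 0.278) | – |
| Knob C | (0.440, 0.180) | – |

I'll start with box C, pushing its knob with the fingers shut.

Emit:
step_arm([
  [0, 0, 0, 5.6],
  [0, 0, 0, 5.6],
  [0, 0, 0, 5.6],
  [-0.02, 0.0355, 0, 0],
  [-0.02, 0.0355, 0, 0],
  [-0.02, 0.0355, 0, 0],
  [-0.02, 0.0355, 0, 0],
  [-0.02, 0.0355, 0, 0],
  [-0.02, 0.0355, 0, 0],
  [-0.02, 0.0355, 0, 0],
], claw=0)

```text
t: 1.03
ee_pos: [0.2991, -0.2763, 0.2313]
tool_rot: [0.0, 0.0, 1.0, -0.0]
ft_force: [1.7, -0.3, 0.1]
grip_width: 0.001
grip_force: 0.0
```

Emit:
step_arm([
  [-0.008, 0.035, 0, 0],
  [-0.008, 0.035, 0, 0],
  [-0.008, 0.035, 0, 0],
  [-0.008, 0.035, 0, 0],
  [-0.008, 0.035, 0, 0],
  [-0.008, 0.035, 0, 0],
  [-0.008, 0.035, 0, 0],
  [-0.008, 0.035, 0, 0],
  [-0.008, 0.035, 0, 0],
  [-0.008, 0.035, 0, 0],
])

```text
t: 1.87
ee_pos: [0.3788, 0.0737, 0.2315]
tool_rot: [0.0, -0.0, 1.0, 0.0]
ft_force: [0.9, -1.2, 1.1]
grip_width: -0.002
grip_force: 0.0
```

Emit:
step_arm([
  [-0.0065, 0.0265, 0.03, 0],
  [-0.0065, 0.0265, 0.03, 0],
  [-0.0065, 0.0265, 0.03, 0],
  [-0.0065, 0.0265, 0.03, 0],
  [0, 0, 0.035, 0],
  [0, 0, 0.025, 0],
  [0, 0, 0.01, 0],
  [0, 0, 0, 0],
])

```text
t: 2.53
ee_pos: [0.4031, 0.1765, 0.0385]
tool_rot: [-0.003, 0.0, 1.0, -0.002]
ft_force: [-0.2, -0.3, 0.2]
grip_width: -0.004
grip_force: 0.0
```

Emit:
step_arm([
  [-0.01, 0, 0, 0],
  [-0.01, 0, 0, 0],
  [-0.01, 0, 0, 0],
  [-0.01, 0, 0, 0],
  [-0.01, 0, 0, 0],
  [-0.01, 0, 0, 0],
  [-0.01, 0, 0, 0],
  [-0.01, 0, 0, 0],
  [-0.01, 0, 0, 0],
])

```text
t: 3.28
ee_pos: [0.4961, 0.1777, 0.0413]
tool_rot: [-0.0, 0.0, 1.0, -0.0]
ft_force: [-2.2, -0.6, 1.8]
grip_width: 0.002
grip_force: 0.9
```

Emit:
step_arm([
  [-0.005, 0, 0, 0],
  [-0.005, 0, 0, 0],
  [-0.003, 0, 0, 0],
  [-0.002, 0, 0, 0],
  [0, 0, 0, 0],
])

```text
t: 3.7
ee_pos: [0.51, 0.1778, 0.0411]
tool_rot: [-0.0, 0.0, 1.0, -0.0]
ft_force: [-0.3, 1.0, -0.3]
grip_width: 0.002
grip_force: 0.6
```

Emit:
step_arm([
  [-0.002, 0, 0, 0],
  [-0.002, 0, 0, 0],
  [0, 0, 0, 0],
])

```text
t: 3.95
ee_pos: [0.5103, 0.1776, 0.0409]
tool_rot: [-0.003, 0.001, 1.0, -0.0]
ft_force: [-14.0, 2.1, 9.1]
grip_width: 0.0
grip_force: 7.1
```

Emit:
step_arm([
  [0.02, 0, 0, 0],
  [0, 0, -0.03, 0],
  [0, 0, -0.03, 0],
  [0.028, 0.025, 0, 0],
  [0.028, 0.025, 0, 0],
  [0.028, 0.025, 0, 0],
  [0.029, 0.025, 0, 0],
  [0, 0, 0.03, 0],
  [0, 0, 0.03, 0],
  [0, 0, 0, 0],
])

```text
t: 4.78
ee_pos: [0.3781, 0.2762, 0.0372]
tool_rot: [-0.003, -0.0, 1.0, -0.002]
ft_force: [-0.8, -0.5, -0.4]
grip_width: 0.002
grip_force: 0.0
```

Emit:
step_arm([
  [-0.011, 0, 0, 0],
  [-0.011, 0, 0, 0],
  [-0.011, 0, 0, 0],
  [-0.011, 0, 0, 0],
  [-0.011, 0, 0, 0],
  [-0.011, 0, 0, 0],
  [-0.011, 0, 0, 0],
  [-0.011, 0, 0, 0],
  [-0.011, 0, 0, 0],
  [-0.005, 0, 0, 0],
])

```text
t: 5.62
ee_pos: [0.4858, 0.2774, 0.0411]
tool_rot: [-0.001, 0.001, 1.0, -0.0]
ft_force: [-19.6, 2.2, 12.1]
grip_width: -0.001
grip_force: 9.8
```

Emit:
step_arm([
  [-0.002, 0, 0, 0],
  [-0.002, 0, 0, 0],
  [0, 0, 0, 0],
])

```text
t: 5.87
ee_pos: [0.4857, 0.2773, 0.0408]
tool_rot: [-0.004, 0.001, 1.0, -0.001]
ft_force: [-16.1, 0.9, 9.9]
grip_width: 0.004
grip_force: 8.0
```

Emit:
step_arm([
  [0.02, 0, 0, 0],
  [0, 0, -0.03, 0],
  [0, 0, -0.03, 0],
  [0.026, 0.024, 0, 0],
  [0.026, 0.024, 0, 0],
  [0.026, 0.024, 0, 0],
  [0.026, 0.024, 0, 0],
  [0, 0, 0.03, 0],
  [0, 0, 0.03, 0],
  [0, 0, 0, 0],
])

```text
t: 6.7
ee_pos: [0.3628, 0.3718, 0.0366]
tool_rot: [-0.003, 0.0, 1.0, -0.003]
ft_force: [-0.6, -0.4, -1.3]
grip_width: -0.002
grip_force: 0.0
```

Emit:
step_arm([
  [-0.011, 0, 0, 0],
  [-0.011, 0, 0, 0],
  [-0.011, 0, 0, 0],
  [-0.011, 0, 0, 0],
  [-0.011, 0, 0, 0],
  [-0.011, 0, 0, 0],
  [-0.011, 0, 0, 0],
  [-0.011, 0, 0, 0],
  [-0.011, 0, 0, 0],
  [-0.005, 0, 0, 0],
])

```text
t: 7.53
ee_pos: [0.4698, 0.3736, 0.0411]
tool_rot: [-0.001, 0.001, 1.0, -0.0]
ft_force: [-20.7, 3.3, 12.5]
grip_width: -0.002
grip_force: 10.2
```

Emit:
step_arm([
  [-0.002, 0, 0, 0],
  [-0.002, 0, 0, 0],
  [0, 0, 0, 0],
])

```text
t: 7.78
ee_pos: [0.4697, 0.3736, 0.041]
tool_rot: [-0.003, 0.001, 1.0, -0.001]
ft_force: [-16.3, 0.3, 8.9]
grip_width: 0.003
grip_force: 7.9
```

Emit:
step_arm([
  [0.02, 0, 0, 0],
  [0, 0, -0.04, 0],
  [0, 0, -0.04, 0],
  [0, 0, -0.04, 0],
  [0, 0, -0.04, 0],
  [0, 0, -0.04, 0],
  [0.01, -0.037, 0, 0],
  [0.01, -0.037, 0, 0],
  [0.01, -0.037, 0, 0],
  [0.01, -0.037, 0, 0],
])

```text
t: 8.62
ee_pos: [0.4128, 0.2243, 0.2413]
tool_rot: [0.0, -0.0, 1.0, 0.0]
ft_force: [0.4, 0.5, 1.5]
grip_width: 0.002
grip_force: 0.0
```

Emit:
step_arm([
  [0.01, -0.037, 0, 0],
  [0.01, -0.037, 0, 0],
  [0.01, -0.037, 0, 0],
  [0.01, -0.037, 0, 0],
  [0.01, -0.037, 0, 0],
  [0.01, -0.037, 0, 0],
  [0.01, -0.037, 0, 0],
  [0.01, -0.037, 0, 0],
])

```text
t: 9.28
ee_pos: [0.3322, -0.0719, 0.2418]
tool_rot: [0.001, -0.0, 1.0, -0.0]
ft_force: [1.9, 0.1, -0.4]
grip_width: -0.003
grip_force: 0.0
```

```bash
python3 - <<'E'
from h import *
t=vision.camera("top");s=vision.camera("scene");np.save("t1.npy",t);np.save("s1.npy",s)
a=cv2.resize(t[195:265,145:265],None,fx=6,fy=6,interpolation=cv2.INTER_CUBIC)
W=cv2.resize(s[200:325,150:350],None,fx=4,fy=4,interpolation=cv2.INTER_CUBIC)
cv2.imwrite("pics/t1.png",a[:,:,::-1]);cv2.imwrite("pics/s1.png",W[:,:,::-1])
print(manip.state()["ee_pos"])
E
```

```text
[ 0.33157593 -0.07434515  0.24184373]
```

View pics/t1.png

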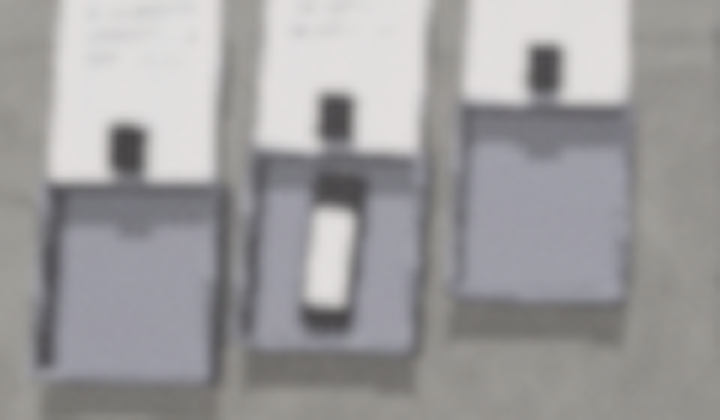

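Box B holds a pack, with its ends at crop (341,176) and (325,326). Boxes A and C have clear floors, so they are empty.

```bash
python3 - <<'E'
from h import *
f=lambda q:(np.array(q)+.5)/6-.5+[145,195]
print(ray("top",f([(341,176),(325,322),(333,252)]),.024).round(4))
print("label",ray("top",f([(315,207),(357,207),(348,308),(303,308)]),.024).round(4))
t=np.load("t1.npy")[195:265,145:265]
T=cv2.resize(t,None,fx=6,fy=6,interpolation=cv2.INTER_CUBIC).astype(int)
m=((T.max(2)>200)).astype(np.uint8);m[:195]=0;m[320:]=0
n,l,st,ce=cv2.connectedComponentsWithStats(m)
for i in range(1,n):
    if st[i,4]>500:
        pts=np.argwhere(l==i)[:,::-1];r=cv2.minAreaRect(pts.astype(np.float32))
        print("lab",r,ray("top",f(r[0]),.024),ray("top",f(cv2.boxPoints(r)),.024).round(4)[:,:2].tolist())
# box corners inner -> at z .030 rim
print("rim",ray("top",f([(250,152),(428,152),(418,350),(243,350)]),.030).round(4))
E
```

```text
[[0.4819 0.2751 0.024 ]
 [0.4121 0.2796 0.024 ]
 [0.4454 0.2773 0.024 ]]
label [[0.4668 0.2868 0.024 ]
 [0.4671 0.2668 0.024 ]
 [0.4188 0.269  0.024 ]
 [0.4186 0.2903 0.024 ]]
lab ((328.3000183105469, 256.6000061035156), (34.23358917236328, 86.45220947265625), 7.125016689300537) [[0.44315291 0.27940496 0.024     ]] [[0.4236, 0.2891], [0.4646, 0.2859], [0.4628, 0.2696], [0.4218, 0.273]]
rim [[0.4922 0.3178 0.03  ]
 [0.4931 0.2331 0.03  ]
 [0.3989 0.2343 0.03  ]
 [0.3981 0.3164 0.03  ]]
```

View pics/s1.png

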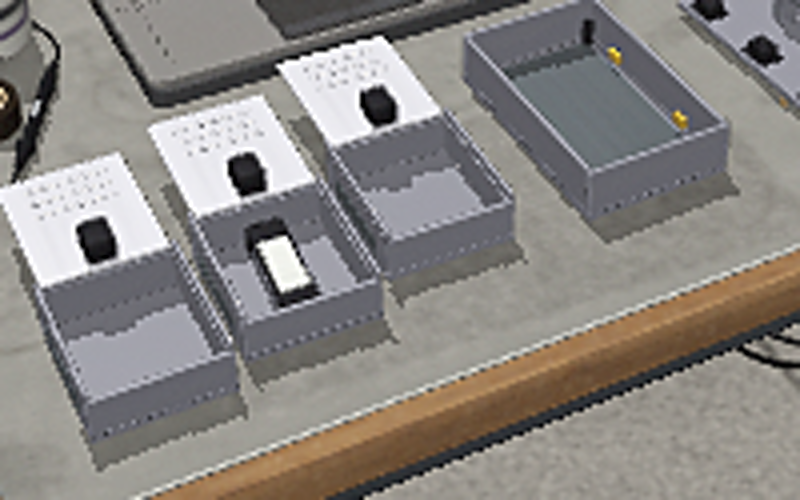

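Only box B is occupied. The pack is at (0.445, 0.278), yaw about -4°. I'll move above it.

Emit:
step_arm([
  [-0.0112, 0.0353, 0, 0],
  [-0.0112, 0.0353, 0, 0],
  [-0.0112, 0.0353, 0, 0],
  [-0.0112, 0.0353, 0, 0],
  [-0.0112, 0.0353, 0, 0],
  [-0.0112, 0.0353, 0, 0],
  [-0.0112, 0.0353, 0, 0],
  [-0.0112, 0.0353, 0, 0],
  [-0.0112, 0.0353, 0, 0],
  [-0.0112, 0.0353, 0, 0],
], claw=0.42)

```text
t: 10.22
ee_pos: [0.4455, 0.285, 0.2412]
tool_rot: [0.0, -0.0, 1.0, -0.0]
ft_force: [0.1, -0.4, -0.3]
grip_width: 0.42
grip_force: 0.0
```

Emit:
step_arm([
  [0, 0, 0.035, 2],
  [0, 0, 0.035, 2],
  [0, 0, 0.035, 0],
  [0, 0, 0.035, 0],
  [0, 0, 0.02, 0],
  [0, 0, 0, 0],
  [0, 0, 0, 0],
])

```text
t: 10.8
ee_pos: [0.4452, 0.2827, 0.081]
tool_rot: [-0.0, 0.035, 0.999, -0.001]
ft_force: [0.6, -0.3, 1.0]
grip_width: 0.423
grip_force: 0.0
```

Emit:
step_arm([
  [0, -0.0045, 0.01, 0],
  [0, 0, 0.02, 0],
  [0, 0, 0.02, 0],
  [0, 0, 0.015, 0],
  [0, 0, 0.008, 0],
  [0, 0, 0, 0],
])

```text
t: 11.3
ee_pos: [0.4451, 0.2786, 0.0085]
tool_rot: [0.0, 0.035, 0.999, -0.0]
ft_force: [-1.1, 0.1, -0.2]
grip_width: 0.418
grip_force: 0.0
```

Emit:
step_arm([
  [0, 0, 0, 0],
  [0, 0, 0, 0],
  [0, 0, 0, 0],
  [0, 0, 0, 0],
  [0, 0, 0, 0],
  [0, 0, 0, 0],
], claw=0.1)

```text
t: 11.8
ee_pos: [0.4459, 0.2794, 0.0101]
tool_rot: [0.001, 0.035, 0.999, 0.001]
ft_force: [-1.6, -0.8, 5.9]
grip_width: 0.262
grip_force: 61.0
```

Emit:
step_arm([
  [0, 0, -0.01, 0],
  [0, 0, -0.02, 0],
  [0, 0, -0.03, 0],
  [0, 0, -0.03, -1.3],
  [0, 0, -0.03, -1.3],
  [0, 0, 0, -1.3],
  [0, 0, 0, -1.3],
  [0, 0, 0, 0],
])

```text
t: 12.47
ee_pos: [0.4442, 0.278, 0.1282]
tool_rot: [-0.0, -0.011, 1.0, 0.0]
ft_force: [0.4, 0.0, -2.1]
grip_width: 0.261
grip_force: 60.1
```

Emit:
step_arm([
  [-0.0074, -0.0341, 0, 0],
  [-0.0074, -0.0341, 0, 0],
  [-0.0074, -0.0341, 0, 0],
  [-0.0074, -0.0341, 0, 0],
  [-0.0074, -0.0341, 0, 0],
  [-0.0074, -0.0341, 0, 0],
  [-0.0074, -0.0341, 0, 0],
  [0, 0, 0, 0],
  [0, 0, 0, 0],
])

```text
t: 13.22
ee_pos: [0.5006, 0.0388, 0.1268]
tool_rot: [-0.002, -0.008, 1.0, -0.0]
ft_force: [0.1, 0.2, -1.1]
grip_width: 0.263
grip_force: 60.1
```

Emit:
step_arm([
  [0, 0, 0.03, 0],
  [0, 0, 0.03, 0],
  [0, 0, 0.03, 0],
  [0, 0, 0.015, 0],
  [0, 0, 0.006, 0],
  [0, 0, 0.003, 0],
  [0, 0, 0, 0],
])

```text
t: 13.8
ee_pos: [0.5014, 0.0412, 0.0142]
tool_rot: [-0.0, -0.011, 1.0, -0.0]
ft_force: [1.2, -0.0, -1.7]
grip_width: 0.263
grip_force: 60.1
```

Emit:
step_arm([
  [0, 0, 0.002, 0],
  [0, 0, 0.001, 0],
  [0, 0, 0.001, 0],
  [0, 0, 0, 0],
])

```text
t: 14.13
ee_pos: [0.5017, 0.0409, 0.0107]
tool_rot: [0.0, -0.01, 1.0, 0.0]
ft_force: [0.6, -0.1, -0.8]
grip_width: 0.261
grip_force: 60.1
```

Emit:
step_arm([
  [0, 0, 0.001, 0],
  [0, 0, 0, 0],
])

```text
t: 14.3
ee_pos: [0.5019, 0.0408, 0.0101]
tool_rot: [0.001, -0.01, 1.0, 0.0]
ft_force: [-1.6, 0.6, 4.2]
grip_width: 0.26
grip_force: 60.6
```

Emit:
step_arm([
  [0, 0, 0, 0],
  [0, 0, 0, 0],
  [0, 0, 0, 0],
  [0, 0, 0, 0],
  [0, 0, -0.02, 0],
  [0, 0, -0.03, 0],
  [0, 0, -0.035, 0],
  [0, 0, -0.035, 0],
], claw=0.5)

```text
t: 14.97
ee_pos: [0.5009, 0.0404, 0.1303]
tool_rot: [-0.001, -0.01, 1.0, -0.0]
ft_force: [1.6, 1.3, -0.1]
grip_width: 0.498
grip_force: 0.0
```

Emit:
step_arm([
  [0, 0, 0, 1.2],
  [-0.0173, 0.0345, 0, 0],
  [-0.0173, 0.0345, 0, 0],
  [-0.0173, 0.0345, 0, 0],
  [-0.0173, 0.0345, 0, 0],
  [0, 0, 0.03, 0],
  [0, 0, 0.03, 0],
  [0, 0, 0.02, 0],
  [0, 0, 0.009, 0],
  [0, 0, 0, 0],
], claw=0)

```text
t: 15.8
ee_pos: [0.5693, 0.1779, 0.0377]
tool_rot: [-0.002, 0.0, 1.0, -0.001]
ft_force: [-0.4, -0.1, 1.3]
grip_width: -0.001
grip_force: 0.0
```

Emit:
step_arm([
  [0.011, 0, 0, 0],
  [0.011, 0, 0, 0],
  [0.011, 0, 0, 0],
  [0.011, 0, 0, 0],
  [0.011, 0, 0, 0],
  [0.011, 0, 0, 0],
  [0.011, 0, 0, 0],
  [0.011, 0, 0, 0],
  [0.011, 0, 0, 0],
  [0.004, 0, 0, 0],
])

```text
t: 16.63
ee_pos: [0.4686, 0.1797, 0.0426]
tool_rot: [0.002, -0.0, 1.0, 0.001]
ft_force: [2.7, 0.8, 1.6]
grip_width: 0.001
grip_force: 0.8
```

Emit:
step_arm([
  [0.004, 0, 0, 0],
  [0.002, 0, 0, 0],
  [0.001, 0, 0, 0],
  [0, 0, 0, 0],
])

```text
t: 16.97
ee_pos: [0.462, 0.1792, 0.0411]
tool_rot: [0.001, 0.0, 1.0, 0.0]
ft_force: [3.0, 1.1, 2.4]
grip_width: 0.0
grip_force: 1.6
```

Emit:
step_arm([
  [0.002, 0, 0, 0],
  [0.002, 0, 0, 0],
  [0, 0, 0, 0],
])

```text
t: 17.22
ee_pos: [0.4618, 0.1794, 0.0414]
tool_rot: [0.005, -0.001, 1.0, 0.001]
ft_force: [17.6, -4.0, -7.3]
grip_width: 0.002
grip_force: 8.8
```

Emit:
step_arm([
  [-0.015, 0, 0, 0],
  [0, 0, -0.03, 0],
  [0, 0, -0.03, 0],
  [-0.0237, 0.0327, 0, 0],
  [-0.0237, 0.0327, 0, 0],
  [-0.0237, 0.0327, 0, 0],
  [0, 0, 0.03, 0],
  [0, 0, 0.03, 0],
  [0, 0, 0, 0],
])

```text
t: 17.97
ee_pos: [0.542, 0.2768, 0.0364]
tool_rot: [-0.002, 0.0, 1.0, -0.001]
ft_force: [0.8, -0.5, 1.2]
grip_width: 0.002
grip_force: 0.0
```

Emit:
step_arm([
  [0.011, 0, 0, 0],
  [0.011, 0, 0, 0],
  [0.011, 0, 0, 0],
  [0.011, 0, 0, 0],
  [0.011, 0, 0, 0],
  [0.011, 0, 0, 0],
  [0.011, 0, 0, 0],
  [0.011, 0, 0, 0],
  [0.011, 0, 0, 0],
  [0.004, 0, 0, 0],
])

```text
t: 18.8
ee_pos: [0.4386, 0.2765, 0.0402]
tool_rot: [-0.0, 0.0, 1.0, -0.0]
ft_force: [2.1, 0.8, -1.4]
grip_width: -0.0
grip_force: 0.8
```

Emit:
step_arm([
  [0.002, 0, 0, 0],
  [0.002, 0, 0, 0],
  [0.002, 0, 0, 0],
  [0, 0, 0, 0],
])

```text
t: 19.13
ee_pos: [0.4372, 0.2767, 0.0404]
tool_rot: [0.003, -0.0, 1.0, -0.0]
ft_force: [14.1, -1.2, -9.0]
grip_width: 0.0
grip_force: 7.4
```

Emit:
step_arm([
  [-0.015, 0, 0, 0],
  [0, 0, -0.03, 0],
  [0, 0, -0.03, 0],
  [-0.026, 0.0323, 0, 0],
  [-0.026, 0.0323, 0, 0],
  [-0.026, 0.0323, 0, 0],
  [0, 0, 0.03, 0],
  [0, 0, 0.03, 0],
  [0, 0, 0, 0],
])

```text
t: 19.88
ee_pos: [0.5265, 0.3736, 0.0365]
tool_rot: [-0.002, 0.0, 1.0, -0.001]
ft_force: [-0.9, -0.7, 1.8]
grip_width: -0.002
grip_force: 0.0
```

Emit:
step_arm([
  [0.011, 0, 0, 0],
  [0.011, 0, 0, 0],
  [0.011, 0, 0, 0],
  [0.011, 0, 0, 0],
  [0.011, 0, 0, 0],
  [0.011, 0, 0, 0],
  [0.011, 0, 0, 0],
  [0.011, 0, 0, 0],
  [0.011, 0, 0, 0],
  [0.004, 0, 0, 0],
])

```text
t: 20.72
ee_pos: [0.4223, 0.3734, 0.0403]
tool_rot: [-0.0, -0.0, 1.0, -0.0]
ft_force: [1.9, -0.9, -1.7]
grip_width: -0.002
grip_force: 0.8
```

Emit:
step_arm([
  [0.002, 0, 0, 0],
  [0.002, 0, 0, 0],
  [0.002, 0, 0, 0],
  [0, 0, 0, 0],
])

```text
t: 21.05
ee_pos: [0.4212, 0.3737, 0.0406]
tool_rot: [0.003, -0.0, 1.0, -0.0]
ft_force: [14.3, -2.0, -7.5]
grip_width: 0.0
grip_force: 7.1
```

Emit:
step_arm([
  [-0.015, 0, 0, 0],
  [0, 0, -0.035, 0],
  [0, 0, -0.035, 0],
  [0, 0, -0.035, 0],
  [0, 0, -0.035, 0],
  [0, 0, -0.035, 0],
  [0, 0, 0, 0],
  [0, 0, 0, 0],
], claw=0.6)

```text
t: 21.72
ee_pos: [0.4336, 0.375, 0.218]
tool_rot: [0.002, 0.0, 1.0, 0.003]
ft_force: [-0.4, 0.3, -1.6]
grip_width: 0.596
grip_force: 0.0
```

```bash
cat > look.py <<'E'
from h import *
import sys
n=sys.argv[1]
t=vision.camera("top");s=vision.camera("scene");np.save(f"t{n}.npy",t);np.save(f"s{n}.npy",s)
a=cv2.resize(t[180:265,145:385],None,fx=3.3,fy=3.3,interpolation=cv2.INTER_CUBIC)
b=cv2.resize(s[170:310,160:425],None,fx=2.2,fy=2.2,interpolation=cv2.INTER_CUBIC)
W=np.zeros((a.shape[0]+b.shape[0],800,3),np.uint8);W[:a.shape[0],:a.shape[1]]=a;W[a.shape[0]:,:b.shape[1]]=b
cv2.imwrite(f"pics/l{n}.png",W[:,:,::-1])
K=4;T=cv2.resize(t,None,fx=K,fy=K,interpolation=cv2.INTER_CUBIC).max(2)
k,l,st,ce=cv2.connectedComponentsWithStats((T<105).astype(np.uint8));z=float(sys.argv[2])
for i in range(1,k):
    p=(ce[i]+.5)/K-.5
    if 60*4<st[i,4]*4<6000 and 150<p[0]<385 and 180<p[1]<265: print(p.round(1),st[i,4]/16,ray("top",p,z).round(4)[0,:2])
E
python3 look.py 2 .023
```

```text
[276.4 187.9] 6.8125 [0.591  0.0607]
[290.  187.8] 5.25 [0.5918 0.0209]
[355.9 198.4] 37.75 [ 0.5622 -0.1722]
[328.2 199.2] 39.5 [ 0.559  -0.0911]
[282.6 207.6] 52.6875 [0.5325 0.0421]
[357.2 219.1] 39.3125 [ 0.501  -0.1746]
[329.4 219.9] 44.8125 [ 0.4979 -0.0938]
[160.5 223.7] 14.5625 [0.4812 0.3924]
[283.1 230.8] 62.5625 [0.4646 0.0402]
[181.4 242.5] 36.125 [0.4279 0.3297]
[233.6 239. ] 23.5 [0.4395 0.1816]
[358.8 240.3] 42.375 [ 0.4396 -0.1774]
[330.8 241.1] 42.0 [ 0.4366 -0.0971]
[198.1 247.6] 27.1875 [0.4141 0.2816]
[289.4 248.7] 30.125 [0.4135 0.0216]
[163.6 253.1] 30.75 [0.3973 0.3784]
```

View pics/l2.png

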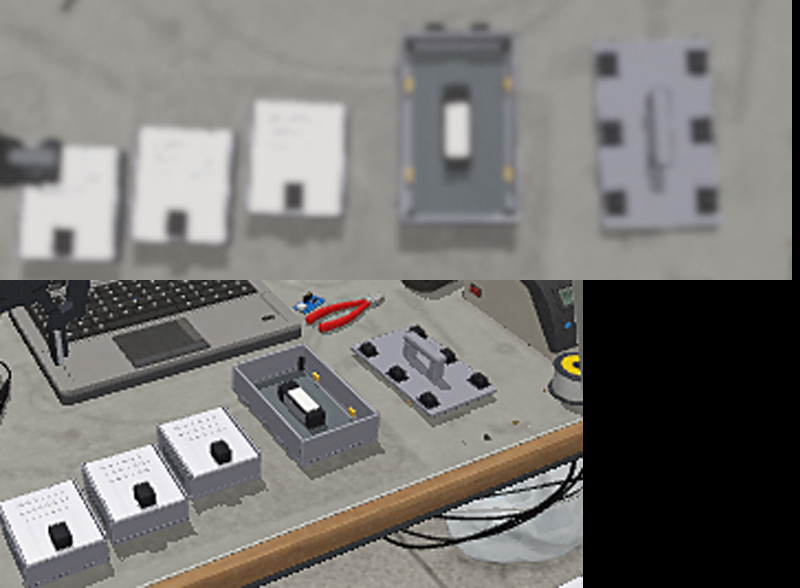

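The lids are shut, the pack lies flat mid-housing, and the cover is where it was: (0.4994, -0.1345), yaw 2.4°. The touch data agree with the top camera to within 1 mm. Next is the cover.

Emit:
step_arm([
  [-0.005, -0.037, 0, 0],
  [-0.005, -0.037, 0, 0],
  [-0.005, -0.037, 0, 0],
  [-0.005, -0.037, 0, 0],
  [-0.005, -0.037, 0, 0],
  [-0.005, -0.037, 0, 0],
  [-0.005, -0.037, 0, 0],
  [-0.005, -0.037, 0, 0],
  [-0.005, -0.037, 0, 0],
  [-0.005, -0.037, 0, 0],
])

```text
t: 22.65
ee_pos: [0.4818, 0.0019, 0.2139]
tool_rot: [-0.001, 0.0, 1.0, -0.0]
ft_force: [0.1, 0.6, 0.4]
grip_width: 0.6
grip_force: 0.0
```

Emit:
step_arm([
  [-0.004, -0.035, 0, 0],
  [-0.004, -0.035, 0, 0],
  [-0.004, -0.035, 0, 0],
  [-0.004, -0.035, 0, -2.4],
  [0, 0, 0.03, 0],
  [0, 0, 0.03, 0],
  [0, 0, 0.03, 0],
  [0, 0, 0.02, 0],
  [0, 0, 0, 0],
  [0, 0, 0, 0],
])

```text
t: 23.48
ee_pos: [0.4975, -0.1364, 0.104]
tool_rot: [-0.002, -0.021, 1.0, -0.0]
ft_force: [0.9, -1.4, 0.7]
grip_width: 0.596
grip_force: 0.0
```

```bash
python3 -c "
from h import *
s=manip.state();print(s['ee_pos'],s['tool_rot'],s['t'])
s=vision.camera('scene');np.save('s3.npy',s)
K=4;S=cv2.resize(s,None,fx=K,fy=K,interpolation=cv2.INTER_CUBIC).max(2)
n,l,st,ce=cv2.connectedComponentsWithStats((S<70).astype(np.uint8))
for i in range(1,n):
    p=(ce[i]+.5)/K-.5
    if 160<st[i,4]<3500 and 310<p[0]<395 and 180<p[1]<240: print(p.round(1),st[i,2:]/K)
"
```

```text
[ 0.49746461 -0.1364024   0.10395277] [-2.17268286e-03 -2.07656839e-02  9.99782001e-01 -1.26255058e-04] 23.4833
[350. 193.] [ 8.    6.   83.25]
[327.  201.4] [  9.   7. 150.]
[362.1 203.8] [ 3.75  7.75 47.25]
[340.2 212.4] [ 10.25   7.5  173.5 ]
[354.4 224.4] [ 10.     7.75 185.  ]
```

Emit:
step_arm([
  [-0.001, 0.001, 0.03, 0],
  [0, 0, 0.03, 0],
  [0, 0, 0.015, 0],
  [0, 0, 0.007, 0],
  [0, 0, 0, 0],
  [0, 0, 0, 0],
])

```text
t: 24.03
ee_pos: [0.501, -0.1353, 0.0249]
tool_rot: [0.001, -0.021, 1.0, -0.0]
ft_force: [0.4, 0.3, 0.1]
grip_width: 0.599
grip_force: 0.0
```

Emit:
step_arm([
  [0, 0, 0, 0],
  [0, 0, 0, 0],
  [0, 0, 0, 0],
  [0, 0, 0, 0],
  [0, 0, 0, 0],
  [0, 0, 0, 0],
  [0, 0, 0, 0],
], claw=0)

```text
t: 24.62
ee_pos: [0.5007, -0.1354, 0.0248]
tool_rot: [0.001, -0.021, 1.0, -0.0]
ft_force: [-1.6, 0.2, 6.6]
grip_width: 0.172
grip_force: 59.3
```

Emit:
step_arm([
  [0, 0, -0.01, 0],
  [0, 0, -0.02, 0],
  [0, 0, -0.03, 0],
  [0, 0, -0.03, 0.7],
  [0, 0, -0.01, 0.6],
  [0, 0, 0, 0],
])

```text
t: 25.12
ee_pos: [0.5014, -0.1353, 0.1264]
tool_rot: [0.003, -0.009, 1.0, -0.0]
ft_force: [0.5, -0.3, -3.6]
grip_width: 0.168
grip_force: 59.0
```

Emit:
step_arm([
  [-0.001, 0.025, 0, 0],
  [-0.001, 0.025, 0, 0],
  [-0.001, 0.025, 0, 0],
  [-0.001, 0.025, 0, 0],
  [-0.001, 0.025, 0, 0],
  [-0.001, 0.025, 0, 0],
  [0, 0.025, 0, 0],
  [0, 0, 0, 0],
  [0, 0, 0, 0],
  [0, 0, 0, 0],
])

```text
t: 25.95
ee_pos: [0.5012, 0.0396, 0.1218]
tool_rot: [-0.002, -0.01, 1.0, -0.0]
ft_force: [-0.0, -0.8, -3.6]
grip_width: 0.173
grip_force: 59.4
```

```bash
python3 look.py 3 .115; python3 -c "
from h import *
s=manip.state();print(s['ee_pos'],s['tool_rot'],s['grip_width'],s['grip_force'])"
```

```text
[247.2 220.8] 25.75 [0.479  0.1379]
[299.4 235.8] 66.9375 [ 0.4404 -0.0011]
[269.6 236.3] 67.75 [0.4383 0.0778]
[289.4 247.6] 27.875 [0.4089 0.0254]
[181.  250.1] 5.0625 [0.3995 0.3096]
[163.7 253.1] 26.5 [0.3913 0.3544]
[0.50173215 0.03907264 0.122395  ] [-9.00998928e-04 -8.95657834e-03  9.99959455e-01 -2.36750582e-04] 0.17629641201360718 59.400705099105835
```

View pics/l3.png

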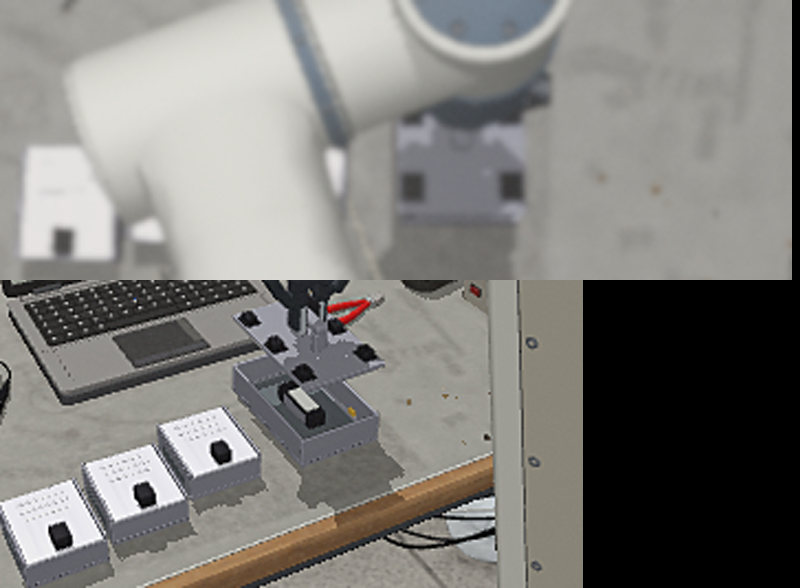

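The bottom view shows the cover held level over the housing. Its near tabs put the centre at about (0.5007, 0.039), so it needs about 1.3 mm more in x. I'll then lower it in stages.

Emit:
step_arm([
  [-0.0013, 0, 0.015, 0],
  [0, 0, 0.02, 0],
  [0, 0, 0.015, 0],
  [0, 0, 0.006, 0],
  [0, 0, 0, 0],
  [0, 0, 0, 0],
  [0, 0, 0, 0],
])

```text
t: 26.63
ee_pos: [0.5046, 0.0398, 0.0684]
tool_rot: [0.001, -0.009, 1.0, 0.0]
ft_force: [-0.5, 0.3, -2.6]
grip_width: 0.175
grip_force: 59.3
```

Emit:
step_arm([
  [0, 0, 0.002, 0],
  [0, 0, 0.002, 0],
  [0, 0, 0.002, 0],
  [0, 0, 0, 0],
])

```text
t: 26.97
ee_pos: [0.5038, 0.0399, 0.0616]
tool_rot: [0.0, -0.01, 1.0, 0.0]
ft_force: [-2.3, 0.1, 2.6]
grip_width: 0.177
grip_force: 60.2
```

Emit:
step_arm([
  [0, 0, 0.001, 0],
  [0, 0, 0.001, 0],
  [0, 0, 0, 0],
  [0, 0, 0, 0],
])

```text
t: 27.3
ee_pos: [0.5031, 0.0399, 0.06]
tool_rot: [-0.0, -0.01, 1.0, -0.0]
ft_force: [-7.7, 1.5, 5.8]
grip_width: 0.176
grip_force: 60.8
```

Emit:
step_arm([
  [0.001, 0, 0, 0],
  [0.001, 0, 0, 0],
  [0, 0, 0, 0],
  [0, 0, 0, 0],
])

```text
t: 27.63
ee_pos: [0.5029, 0.04, 0.0599]
tool_rot: [0.001, -0.01, 1.0, 0.0]
ft_force: [0.6, -1.0, 1.7]
grip_width: 0.173
grip_force: 60.1
```

Emit:
step_arm([
  [0, 0, 0.001, 0],
  [0, 0, 0.001, 0],
  [0, 0, 0.001, 0],
  [0, 0, 0, 0],
  [0, 0, 0, 0],
])

```text
t: 28.05
ee_pos: [0.5027, 0.04, 0.059]
tool_rot: [0.002, -0.01, 1.0, 0.0]
ft_force: [-6.4, -0.1, 21.0]
grip_width: 0.175
grip_force: 62.7
```

```bash
python3 - <<'E'
from h import *
s=vision.camera("scene");np.save("s4.npy",s)
crop("scene",s,250,170,350,260,7,"c4")
E
```

```text
(no output)
```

View pics/c4.png

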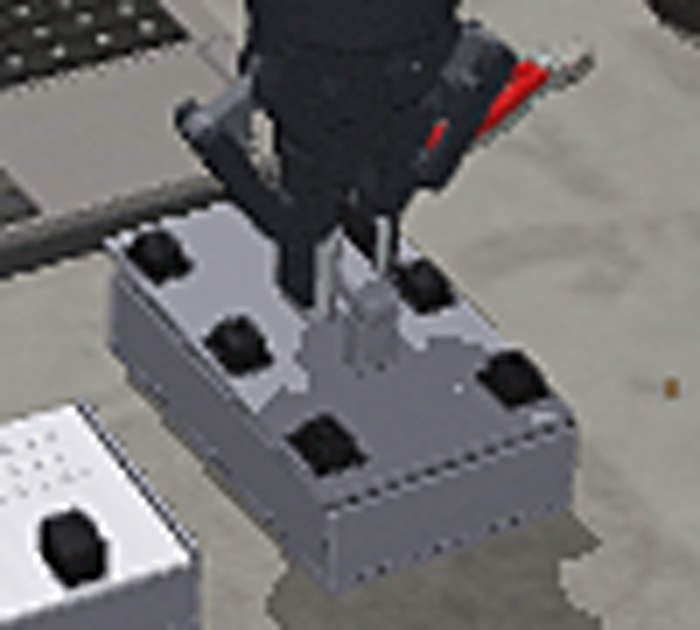

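The cover looks flush with the housing all round; the bar just slipped slightly in the grip. I'll release it, rise clear and measure.

Emit:
step_arm([
  [0, 0, -0.001, 0],
  [0, 0, 0, 0],
  [0, 0, 0, 0],
  [0, 0, 0, 0],
  [0, 0, -0.01, 0],
  [0, 0, -0.03, 0],
  [0, 0, -0.035, 0],
  [0, 0, -0.035, 0],
], claw=0.4)

```text
t: 28.77
ee_pos: [0.5007, 0.0395, 0.1676]
tool_rot: [-0.001, -0.009, 1.0, -0.001]
ft_force: [2.1, 0.1, 0.7]
grip_width: 0.4
grip_force: 0.0
```

Emit:
step_arm([
  [0.008, -0.037, 0, 0],
  [0.008, -0.037, 0, 0],
  [0.008, -0.037, 0, 0],
  [0.008, -0.037, 0, 0],
  [0.008, -0.037, 0, 0],
  [0.008, -0.037, 0, 0],
  [0.008, -0.037, 0, 0],
  [0.008, -0.037, 0, 0],
  [0, 0, 0, 0],
  [0, 0, 0, 0],
], claw=0)

```text
t: 29.6
ee_pos: [0.4422, -0.2589, 0.1663]
tool_rot: [-0.001, -0.007, 1.0, 0.0]
ft_force: [-0.3, -0.6, -0.8]
grip_width: 0.001
grip_force: 0.0
```

```bash
python3 look.py 5 .054; python3 -c "
from h import *
s=manip.state();print(s['ee_pos'],s['tool_rot'],s['t'])"
```

```text
[297.5 194.3] 40.1875 [5.658e-01 4.000e-04]
[269.4 194.6] 35.125 [0.5641 0.0806]
[297.9 215.9] 39.375 [ 0.5037 -0.0006]
[269.3 216.2] 40.5625 [0.5018 0.08  ]
[181.9 232.6] 6.5625 [0.4529 0.3232]
[269.4 238. ] 42.3125 [0.4401 0.0788]
[298.2 237.8] 42.25 [ 0.4418 -0.0015]
[233.6 239. ] 22.6875 [0.4363 0.1786]
[181.2 248. ] 16.9375 [0.41   0.3229]
[198.1 247.5] 25.8125 [0.4117 0.2761]
[288.4 247.7] 41.125 [0.4138 0.0256]
[163.7 253.1] 28.625 [0.3952 0.3703]
[ 0.4430019  -0.25704258  0.16671611] [-5.22067752e-04 -9.10199692e-03  9.99958388e-01  3.22925598e-04] 29.7
```

View pics/l5.png

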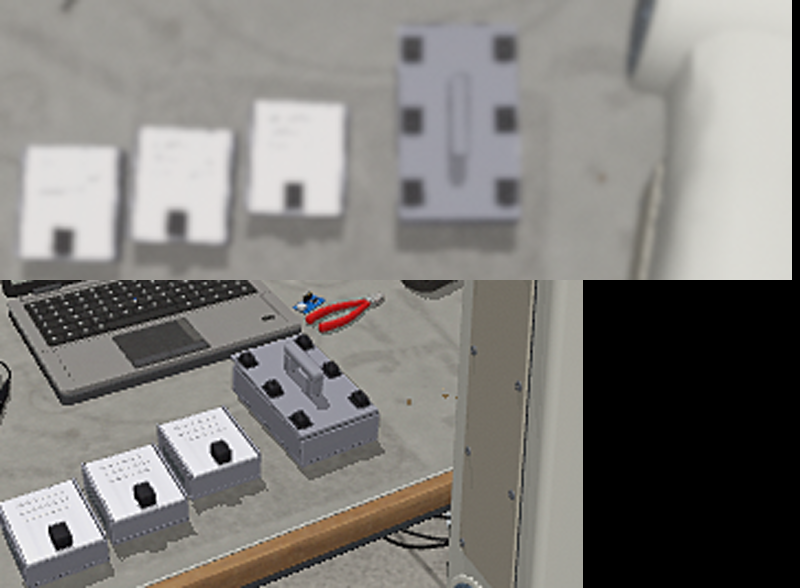

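The cover is seated flush, and the tab spacing of 124 x 80 mm at z = 54 mm confirms its height. Next I press the tabs with the fingers shut, starting at (0.4418, -0.0015).

Emit:
step_arm([
  [-0.0005, 0.0365, 0, 0],
  [-0.0005, 0.0365, 0, 0],
  [-0.0005, 0.0365, 0, 0],
  [-0.0005, 0.0365, 0, 0],
  [-0.0005, 0.0365, 0, 0],
  [-0.0005, 0.0365, 0, 0],
  [-0.0005, 0.0365, 0.02, 0],
  [0, 0, 0.03, 0],
  [0, 0, 0.03, 0],
  [0, 0, 0.02, 0],
])

```text
t: 30.53
ee_pos: [0.4403, 0.0003, 0.0651]
tool_rot: [-0.001, -0.011, 1.0, 0.0]
ft_force: [-0.2, -0.0, -0.8]
grip_width: 0.002
grip_force: 0.0
```

Emit:
step_arm([
  [0, 0, 0.004, 0],
  [0, 0, 0, 0],
  [0, 0, 0, 0],
])

```text
t: 30.78
ee_pos: [0.4427, -0.0012, 0.0644]
tool_rot: [0.001, -0.01, 1.0, -0.0]
ft_force: [-0.3, -0.3, -1.4]
grip_width: -0.0
grip_force: 0.0
```

Emit:
step_arm([
  [0, 0, 0.006, 0],
  [0, 0, 0.002, 0],
  [0, 0, 0.002, 0],
  [0, 0, 0.002, 0],
  [0, 0, 0.002, 0],
  [0, 0, 0.002, 0],
  [0, 0, 0.002, 0],
  [0, 0, 0, 0],
])

```text
t: 31.45
ee_pos: [0.4429, -0.0017, 0.0468]
tool_rot: [0.001, -0.01, 1.0, 0.0]
ft_force: [-4.2, 1.4, 10.3]
grip_width: -0.0
grip_force: 5.4
```

Emit:
step_arm([
  [0, 0, 0.001, 0],
  [0, 0, 0.001, 0],
  [0, 0, 0, 0],
])

```text
t: 31.7
ee_pos: [0.4431, -0.0018, 0.0464]
tool_rot: [0.002, -0.01, 1.0, -0.0]
ft_force: [-10.0, 1.9, 26.5]
grip_width: -0.002
grip_force: 13.5
```

Emit:
step_arm([
  [0, 0, -0.02, 0],
  [-0.0306, 0, 0, 0],
  [-0.0306, 0, 0, 0],
  [0, 0, 0.006, 0],
  [0, 0, 0.004, 0],
  [0, 0, 0.003, 0],
  [0, 0, 0.003, 0],
  [0, 0, 0.002, 0],
  [0, 0, 0.002, 0],
  [0, 0, 0, 0],
])

```text
t: 32.53
ee_pos: [0.504, -0.0007, 0.0459]
tool_rot: [0.002, -0.01, 1.0, -0.0]
ft_force: [-1.8, -0.0, 16.1]
grip_width: -0.001
grip_force: 8.3
```

Emit:
step_arm([
  [0, 0, 0, 0],
  [0, 0, 0, 0],
])

```text
t: 32.7
ee_pos: [0.504, -0.0007, 0.0459]
tool_rot: [0.002, -0.01, 1.0, -0.0]
ft_force: [-2.0, 1.3, 15.5]
grip_width: -0.0
grip_force: 8.0
```

Force 15.5 N at z = 0.0459, so that one is home. The third gets the same move with 1 mm extra depth.

Emit:
step_arm([
  [0, 0, -0.02, 0],
  [-0.031, 0, 0, 0],
  [-0.031, 0, 0, 0],
  [0, 0, 0.006, 0],
  [0, 0, 0.004, 0],
  [0, 0, 0.003, 0],
  [0, 0, 0.003, 0],
  [0, 0, 0.003, 0],
  [0, 0, 0.002, 0],
  [0, 0, 0, 0],
])

```text
t: 33.53
ee_pos: [0.5652, 0.0005, 0.0459]
tool_rot: [0.002, -0.01, 1.0, -0.0]
ft_force: [-5.1, 1.3, 21.9]
grip_width: 0.005
grip_force: 10.4
```

Emit:
step_arm([
  [0, 0, 0, 0],
  [0, 0, 0, 0],
])

```text
t: 33.7
ee_pos: [0.5652, 0.0005, 0.0459]
tool_rot: [0.002, -0.01, 1.0, -0.0]
ft_force: [-4.8, 1.2, 20.3]
grip_width: 0.001
grip_force: 10.1
```

Emit:
step_arm([
  [0, 0, -0.02, 0],
  [0, 0.04, 0, 0],
  [0, 0.04, 0, 0],
  [0, 0, 0.006, 0],
  [0, 0, 0.004, 0],
  [0, 0, 0.003, 0],
  [0, 0, 0.003, 0],
  [0, 0, 0.002, 0],
  [0, 0, 0.002, 0],
  [0, 0, 0, 0],
])

```text
t: 34.53
ee_pos: [0.5629, 0.0806, 0.0458]
tool_rot: [0.001, -0.009, 1.0, 0.001]
ft_force: [-11.8, 6.2, 26.4]
grip_width: 0.001
grip_force: 13.1
```

Emit:
step_arm([
  [0, 0, 0, 0],
  [0, 0, 0, 0],
])

```text
t: 34.7
ee_pos: [0.5629, 0.0806, 0.0458]
tool_rot: [0.001, -0.009, 1.0, 0.001]
ft_force: [-11.8, 6.3, 25.9]
grip_width: 0.003
grip_force: 12.9
```

Emit:
step_arm([
  [0, 0, -0.02, 0],
  [0.031, 0, 0, 0],
  [0.031, 0, 0, 0],
  [0, 0, 0.006, 0],
  [0, 0, 0.004, 0],
  [0, 0, 0.003, 0],
  [0, 0, 0.003, 0],
  [0, 0, 0.002, 0],
  [0, 0, 0.002, 0],
  [0, 0, 0, 0],
])

```text
t: 35.53
ee_pos: [0.5006, 0.0779, 0.0456]
tool_rot: [-0.001, -0.01, 1.0, -0.001]
ft_force: [-19.5, -0.7, 38.2]
grip_width: -0.0
grip_force: 18.9
```

Emit:
step_arm([
  [0, 0, 0, 0],
  [0, 0, 0, 0],
])

```text
t: 35.7
ee_pos: [0.5006, 0.0778, 0.0457]
tool_rot: [-0.001, -0.01, 1.0, -0.001]
ft_force: [-18.4, 0.0, 37.8]
grip_width: 0.001
grip_force: 18.7
```

Emit:
step_arm([
  [0, 0, -0.02, 0],
  [0.031, 0, 0, 0],
  [0.031, 0, 0, 0],
  [0, 0, 0.006, 0],
  [0, 0, 0.004, 0],
  [0, 0, 0.003, 0],
  [0, 0, 0.003, 0],
  [0, 0, 0.002, 0],
  [0, 0, 0.0005, 0],
  [0, 0, 0, 0],
])

```text
t: 36.53
ee_pos: [0.4395, 0.0774, 0.0457]
tool_rot: [-0.001, -0.009, 1.0, -0.001]
ft_force: [-15.9, 0.0, 30.6]
grip_width: -0.001
grip_force: 15.7
```

Emit:
step_arm([
  [0, 0, 0, 0],
  [0, 0, 0, 0],
])

```text
t: 36.7
ee_pos: [0.4395, 0.0774, 0.0457]
tool_rot: [-0.001, -0.009, 1.0, -0.001]
ft_force: [-16.1, 0.5, 31.4]
grip_width: 0.004
grip_force: 15.6
```

All six have bottomed out. The first stopped 0.5 mm higher than the rest, so I'll press it again, then retreat and check.

Emit:
step_arm([
  [0, 0, -0.02, 0],
  [-0.001, -0.0395, 0, 0],
  [0, -0.0395, 0, 0],
  [0, 0, 0.01, 0],
  [0, 0, 0.006, 0],
  [0, 0, 0.002, 0],
  [0, 0, 0.002, 0],
  [0, 0, 0, 0],
  [0, 0, 0, 0],
])

```text
t: 37.45
ee_pos: [0.4428, -0.0021, 0.0458]
tool_rot: [-0.0, -0.011, 1.0, -0.002]
ft_force: [-7.6, -7.9, 23.1]
grip_width: -0.0
grip_force: 11.8
```

Emit:
step_arm([
  [0, 0, -0.02, 0],
  [0, 0, -0.04, 0],
  [0, 0, -0.04, 0],
  [0, -0.037, 0, 0],
  [0, -0.037, 0, 0],
  [0, -0.037, 0, 0],
  [0, -0.037, 0, 0],
  [0, -0.037, 0, 0],
  [0, -0.037, 0, 0],
  [0, -0.037, 0, 0],
])

```text
t: 38.28
ee_pos: [0.4478, -0.2611, 0.1432]
tool_rot: [-0.0, -0.01, 1.0, -0.0]
ft_force: [0.9, 0.7, -0.0]
grip_width: 0.005
grip_force: 0.0
```

```bash
python3 look.py 6 .046; python3 - <<'E'
from h import *
s=np.load("s6.npy");crop("scene",s,160,170,350,310,4.2,"c6")
E
```

```text
[269.4 194.9] 33.375 [0.5648 0.0807]
[297.5 194.9] 35.6875 [5.658e-01 1.000e-04]
[269.4 216.3] 37.1875 [0.5028 0.0797]
[297.7 216.2] 34.625 [ 0.504  -0.0006]
[298.1 237.8] 40.125 [ 0.4425 -0.0018]
[269.4 238. ] 37.625 [0.4411 0.079 ]
[233.6 239. ] 22.4375 [0.4371 0.1794]
[181.1 248.1] 16.0625 [0.4103 0.3247]
[198.1 247.5] 25.375 [0.4124 0.2775]
[289.6 247.7] 35.5 [0.4144 0.022 ]
[163.7 253.1] 27.8125 [0.3959 0.3724]
```

View pics/c6.png

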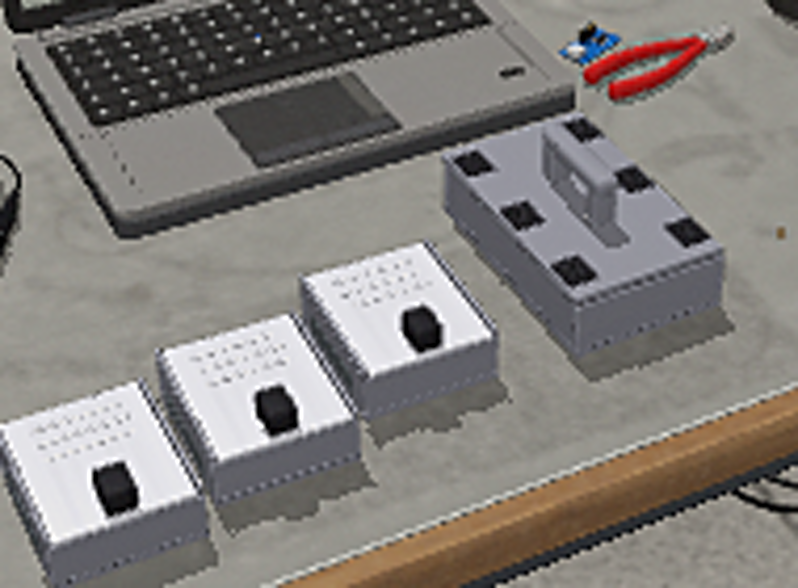

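All six tabs are down and level, the cover is flush, and all the lids are shut, with measured lid travel equal to the full 94 mm. I'm handing the job in.

```bash
python3 -c "
from workcell import manip
print(manip.close_job())"
```

```text
the job is handed in; nothing more can be done
None
```

Job handed in: only box B held a pack. It now lies flat in the housing, the cover is seated flush with all six tabs pressed home, all three boxes are slid shut, and I never touched the tape, reel or cutters.

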